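# Put a canister in the ingredient case, break the lid stay and shut the lid

## Robot

A 6-joint arm with a two-finger parallel gripper is mounted at the origin on the work surface. World frame = base frame: x ahead of the robot, y to its left, z up, the work surface at z = 0. Lengths are in m, angles in rad, forces in N, time in s.
With the tool pointing down it reaches from about 0.3 to 0.875 m from the base axis. Payload 6.4 kg.
Tool frame: the origin (TCP) lies midway between the tips of the shut fingers; the grasp point (between the pads) lies ctrl.grip_depth behind it (ctrl.grip_depth is the distance from the TCP to the grasp point, in m); x points along the fingers, y is the direction in which the jaws open and shut, and the axes are right-handed (so a half turn about x gives the same grasp; the last joint's range is limited). The gripper opens to 85 mm and grips with 20 to 120 N. Pads are 22 mm wide; open, the fingers measure 114 mm over their backs; the gripper's body (76 mm by 85 mm) begins 54 mm behind the grasp point. The pads swing forward as they close: fully open they stand 13 mm farther back than shut.
Start: joints at [-1.517, 0.181, 1.607, -0, 1.354, -0.206], TCP at [0.148, -0.556, 0.231] pointing down, gripper open.
Joint ranges: [-2.99, 2.99], [-0.89, 2.07], [0.3, 2.58], [-1.14, 4.28], [0, 2.63], [-3.12, 3.12]. Speed limits (rad/s): [2.57, 2.57, 3.01, 3.14, 3.14, 3.14].

## Interface

Orientations are given as a unit quaternion [w, x, y, z].
In Python, from bench import ctrl gives the robot as it stands.
- The arm moves only by the shell command python3 -m creep 'ROWS'. ROWS is text: rows parted by semicolons, each of 7 numbers parted by spaces: the opening, from 0 (shut) to 1 (fully open), then the shift along the tool's x, y, z in cm, then the turn, a rotation vector about the tool's x, y, z in rad. In form: claw x y z ax ay az; .... A call has 1 to 10 rows; each row shifts and turns the pose as measured when the row begins, along the tool's axes as they then stand; what a row does not reach is not made up. A row lasts 1/8 s, in which the tool goes at most 62.5 mm and 10.7 degrees, less where a joint would pass 70% of its speed; a pose out of reach is approached as far as the arm can. A call with a gripper value outside its range is refused whole. The fingers move at their own pace and stop on an object; the grip force is fixed at half the most. Time passes only in rows, so rows that do not move let the fingers close. It gives the time, the measured TCP pose, the force and the opening at its end, in the units of the state.
- ctrl.get_obs(): the state, without advancing time (a new reading comes with each control period).
- ctrl.camera(name): name is "scene" or "top" or "wrist"; returns (picture, depth): 420x560x3 uint8, blue, green, red; 420x560 float32, m along the optical axis (not along the pixel's ray), 0 where there is no reading.
- ctrl.calibration(name): a dict with "mtx" (3x3 intrinsics, pixels), "R" (3x3) and "t" (3): a world point X has camera coordinates R X + t; the wrist camera has in their place "tool_from_camera" (4x4, takes a point from camera to tool coordinates, whose origin is the TCP and whose axes are the tool frame's). Camera axes: x right, y down, z forward; pixel columns grow to the right and rows downward; lengths in m; the calibration is good to about 2 mm. A picture is of the moment at which its call begins: read the wrist's pose just before it. calibration takes no time and is no camera call.
- ctrl.hand_in(): hands the job in, once; it reports no verdict.
Trained networks look in the newest picture that a camera, given by its name, has taken for a name from the list of things; names that differ only in an ending like _2 or _b are one class to them, and where a whole thing is asked for, a point or a joint stands for the part that bears it (a point fixed in the world has none). Each returns a list of dicts, best first, with "confidence" (0 to 1); they miss things now and then, are a little off and sometimes report something else, mostly with a low value. They report only what shows in the picture. A call takes as long as a camera call. They do not tell look-alikes from the thing itself.
- ctrl.find_in(query, camera): "rect" ([left, top, right, bottom] in pixels, round what is visible of it).
The state is a dict: "time_s": time; "q": joint angles; "dq": joint speeds; "joint_efforts": joint torques, N m; "eef_pos": TCP position; "eef_rot": TCP orientation; "wrist_force": force on the tool from outside, world axes, zero at the start; "torque": the same for the moment, N m; "opening": opening from 0.0 (shut) to 1.0 (fully open).
Only numpy, scipy, OpenCV 4.12 (cv2) and the standard library are available. Lean on these libraries where they do the work, as an engineer would, in place of code of your own. Each camera call takes 0.05 s, during which the arm holds its last target.

## Task

Put the yellow canister away: stand it upright in the empty bay of the open white case, on the side of the divider without the folding stay. Then break the stay by pressing the red pad at its knee down, and lower the blue lid gently until it is fully shut. Leave the other canisters and the bowl where they are.

Things in the scene. Friction and masses are not known exactly. Their poses are not given: they have to be found in the camera images.
- case: White open-topped case fixed to the counter, 260 (x) x 220 (y) x 135 mm high, walls and floor 6 mm. Origin: centre of its underside; z up. Inside, a grey divider across y stands at x = +24 mm (4 mm thick, top 100 mm above the underside): the bay for the canister is on the -x side (142 x 208 mm inside), the folding stay is on the +x side. The lid is hinged along the +y rim: hinge axis parallel to the case's x, at y = +110, z = 135 mm.
- bay (a point): Point on the floor of the canister bay, a good place for the middle of the canister's underside: 52 mm to -x and 20 mm to -y of the case's centre, 6 mm above its underside. Axes as case.
- lid (a joint): Blue lid, 264 x 232 x 8 mm, with a lip 12 mm deep under its free edge. 0 = held open by the stay, standing 88 degrees above shut (leaning a little to -y); grows as the lid comes down towards -y; 1.536 rad = fully shut, against a stop. The hinge is stiff: the lid stays at any angle where it is left, and some 2 to 5 N on its free edge moves it once the stay is broken. With the stay straight the lid does not come down.
- lid_edge (a point): Middle of the free edge of the lid, on the outer face (the face that is on top when shut), 228 mm from the hinge line along the lid and 9 mm out from the plane of the hinge and the lid's inner side. When shut it lies 144 mm above the counter.
- knee (a joint): Knee of the two-bar steel stay that joins the case's +x end (foot at y = -70, z = 120 mm in the case frame) to the lid (110 mm from the hinge). 0 = straight and locked, a little above dead centre against its stop; grows as the knee is pressed down and folds; above about 0.2 it is past dead centre and broken; about 2.63 with the lid shut. Pressing takes 2 to 5 N; the knee keeps where it is left. As it folds it draws the lid down, and the knee ends inside the case.
- knee_pad (a point): Centre of the red round pad at the knee: a bar 22 mm in diameter and 56 mm long, lying along the case's x. With the stay straight it is about 178 mm above the counter. Pressing it down by 20 to 30 mm breaks the stay (knee about 0.5 to 0.75, lid then 0.04 to 0.11); on its way it also moves some 15 mm towards +y, on an arc about the foot of the stay. Room above it is limited on the +y side by the standing lid, about 100 mm away.
- yellow_mid (a point): Middle (half-way up) of the yellow canister with a black cap, loose, 58 mm in diameter, 110 mm high, about 0.25 kg, standing; z along its height.
- green_mid (a point): Middle of the green canister with a white cap, same size; leave alone.
- white_mid (a point): Middle of the white canister with a red cap, same size; leave alone.
- bowl_mid (a point): Middle (half-way up) of a steel mixing bowl, 170 mm across, 75 mm high; leave alone.
Mind the look-alikes: they are no part of the job. Of the things that look like the part that bears yellow_mid, the largest one is meant.

How it is judged:
On the way, in this order (a step that is already met when the one before it is completed fails the run):
1. the yellow canister stands upright in the bay without the stay, let go, the lid still open (x of yellow_mid in the frame of case between -0.124 and 0 m and y of yellow_mid in the frame of case between -0.104 and 0.104 m and z of yellow_mid in the frame of case below 0.066 m and angle between yellow_mid's own z axis and vertical below 0.12 rad and contact force between the fingers and yellow below 0.1 N and value of joint lid below 0.1 rad), for 0.2 s.
2. the stay is broken at its knee (value of joint knee above 0.3 rad), for 0.1 s.
3. the lid is fully shut (value of joint lid above 1.505 rad), for 0.2 s.
At the end, for the whole second after the job is handed in: The lid is within 0.03 rad (under 2 degrees) of fully shut, and the yellow canister stands still inside, on the floor of the bay without the stay, within 0.12 rad of upright (value of joint lid above 1.505 rad and x of yellow_mid in the frame of case between -0.124 and 0 m and y of yellow_mid in the frame of case between -0.104 and 0.104 m and z of yellow_mid in the frame of case below 0.066 m and angle between yellow_mid's own z axis and vertical below 0.12 rad and linear speed of yellow below 0.02 m/s); the robot touches nothing.
It fails at once if the lid is slammed (faster than 2.5 rad/s) (velocity of joint lid above 2.5 rad/s).
It fails at once if another canister or the bowl is moved more than 30 mm (distance of any of green_mid, white_mid, bowl_mid from where it was at the start of the episode above 0.03 m).
It also fails if it takes over 72 s, if anything falls off the work surface, if the arm or the gripper's body presses on something with over 40 N, if the wrist force passes 120 N, or if a joint passes its speed limit or range.

## Working session

There is one attempt and no reset: what is moved stays moved. The work goes in short steps, Python scripts to look and compute and a shell command to move; the robot and the scene stay as the last step left them, time stands still between calls to the robot, and variables do not carry over. Pictures are saved under pics/ and viewed, and the job is handed in when it is done.

```bash
ls; mkdir -p pics; python3 - <<'E'
from bench import ctrl
import cv2
o=ctrl.get_obs(); print(o, ctrl.grip_depth)
for n in ["scene","top"]:
    p,d=ctrl.camera(n); cv2.imwrite(f"pics/{n}0.png",p)
    import numpy as np; np.save(f"pics/{n}0d.npy",d)
    c=ctrl.calibration(n); print(n,c)
    for q in ["case","yellow_mid","knee_pad","lid_edge","bowl_mid","green_mid"]:
        try: print(q,ctrl.find_in(q,n))
        except Exception as e: print(q,e)
E
```

```text
pics
{'time_s': 0.0, 'q': array([-1.51726068e+00,  1.81549743e-01,  1.60801313e+00,  1.76562859e-05,
        1.35379501e+00, -2.06318676e-01]), 'dq': array([ 1.66145428e-03, -3.94735715e-04,  3.61960216e-04, -9.40104414e-04,
       -1.19062592e-03, -3.12853123e-05]), 'joint_efforts': array([-7.36017537e-04, -4.44881380e+01, -3.51333690e+01, -2.24545347e-04,
        9.23332205e-03,  1.20759969e-05]), 'eef_pos': array([ 0.14772209, -0.55512821,  0.23037678]), 'eef_rot': array([ 0.09099092,  0.70120042,  0.09223455, -0.70109301]), 'wrist_force': array([ 0.46623403, -0.85857347, -0.07153044]), 'torque': array([ 0.06978257,  0.00958454, -0.02795248]), 'opening': 0.997295225154662} 0.0187
scene {'mtx': array([[429.011403  ,   0.        , 278.69511868],
       [  0.        , 429.011403  , 217.35062834],
       [  0.        ,   0.        ,   1.        ]]), 'R': array([[ 0.78400604,  0.6205924 ,  0.01412834],
       [ 0.50156891, -0.61990341, -0.60344709],
       [-0.36573647,  0.48019249, -0.79727787]]), 't': array([-0.45194675, -0.11670919,  1.68442691])}
case [{'rect': [246.0, 144.8, 366.0
[... 890 characters left out ...]
y([-0.02058893,  0.59255549,  1.49996648])}
case [{'rect': [200.6, 130.0, 286.2, 245.4], 'confidence': 0.97}]
yellow_mid [{'rect': [387.6, 223.8, 416.1, 240.1], 'confidence': 0.82}, {'rect': [399.6, 255.2, 420.6, 269.2], 'confidence': 0.81}, {'rect': [412.3, 194.2, 432.0, 214.5], 'confidence': 0.73}, {'rect': [215.0, 153.5, 252.6, 181.1], 'confidence': 0.69}]
knee_pad [{'rect': [199.2, 132.8, 285.6, 245.3], 'confidence': 0.6}, {'rect': [213.6, 153.9, 251.7, 180.9], 'confidence': 0.49}]
lid_edge [{'rect': [198.1, 129.7, 215.6, 242.9], 'confidence': 0.94}]
bowl_mid [{'rect': [97.3, 203.1, 151.3, 259.2], 'confidence': 0.91}]
green_mid [{'rect': [340.8, 198.4, 369.0, 220.0], 'confidence': 0.84}]
```

View pics/scene0.png

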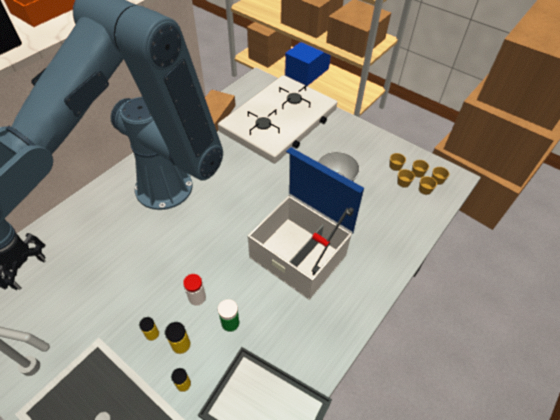

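View pics/top0.png

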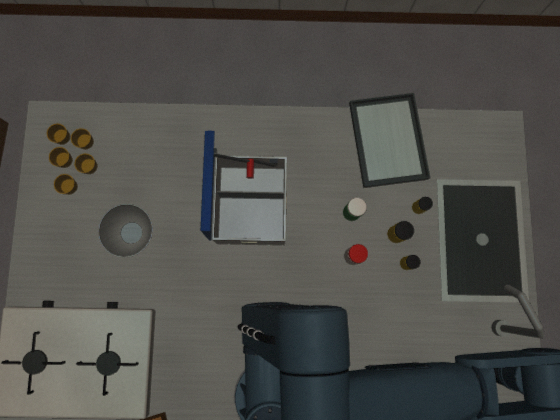

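The yellow canisters number three; the largest is at about (402,231) in top and (177,337) in scene. The case is at about (250,200) in top, with its lid on the left (+y side) and the red pad at (250,168). Now I'll measure these.

```bash
cat > h.py <<'E'
import numpy as np,cv2
from bench import ctrl
from scipy.spatial.transform import Rotation as Rn
def cloud(d,c):
    K=c["mtx"];v,u=np.mgrid[:d.shape[0],:d.shape[1]]
    P=np.stack([(u-K[0,2])/K[0,0]*d,(v-K[1,2])/K[1,1]*d,d],-1)
    W=(P-c["t"])@c["R"]; W[d<=0]=np.nan
    return W
def rot(o): return Rn.from_quat(np.roll(o["eef_rot"],-1))
def tool(o,p): return rot(o).inv().apply(np.asarray(p)-o["eef_pos"])
E
python3 - <<'E'
from h import *
for n in ["top","scene"]:
    d=np.load(f"pics/{n}0d.npy");p=cv2.imread(f"pics/{n}0.png");W=cloud(d,ctrl.calibration(n))
    print(n,"table z",np.nanmedian(W[...,2][(abs(W[...,2])<.03)]))
    hsv=cv2.cvtColor(p,cv2.COLOR_BGR2HSV)
    rects={"top":{"yel":(385,215,420,245),"y2":(395,250,425,275),"y3":(410,190,435,215),"grn":(338,193,372,223),"red":(342,240,375,268),"bowl":(97,203,152,259)},
     "scene":{"yel":(160,315,194,356),"y2":(136,314,162,340),"y3":(168,366,192,392),"grn":(214,296,243,334),"red":(180,270,208,308)}}[n]
    for k,(a,b,c,e) in rects.items():
        w=W[b:e,a:c].reshape(-1,3); w=w[w[:,2]>.02]
        top=w[w[:,2]>np.nanmax(w[:,2])-.012]
        print(k,"zmax",np.nanmax(w[:,2]).round(4),"top mid",((top.min(0)+top.max(0))/2).round(4),"mean",top.mean(0).round(4),"ext",np.ptp(top[:,:2],0).round(3))
    # red pad
    m=((hsv[...,0]<8)|(hsv[...,0]>172))&(hsv[...,1]>140)&(hsv[...,2]>60)
    m&=(W[...,2]>.12)&(W[...,2]<.23)
    w=W[m]; print("pad n",len(w),w.mean(0).round(4),w.min(0).round(4),w.max(0).round(4))
    # rim
    m=(W[...,2]>.125)&(W[...,2]<.145)
    v,u=np.nonzero(m); s=(u>190)&(u<370)&(v>100)&(v<310); w=W[m][s]
    # blue excl
    col=hsv[m][s]; w=w[(col[:,1]<60)]
    r=cv2.minAreaRect((w[:,:2]*1000).astype(np.float32)); print("rim",r,len(w), w.min(0).round(3),w.max(0).round(3))
    b=(hsv[...,0]>100)&(hsv[...,0]<130)&(hsv[...,1]>120)
    v,u=np.nonzero(b);s=(u>190)&(u<370)&(v>100)&(v<310);w=W[b][s];w=w[w[:,2]>.1];print("lid",w.min(0).round(3),w.max(0).round(3)); print("lid top row mean",w[w[:,2]>w[:,2].max()-.02].mean(0), "low", w[w[:,2]<.16].mean(0))
E
```

```text
top table z 7.162882113121215e-05
yel zmax 0.1183 top mid [ 0.5102 -0.3994  0.1124] mean [ 0.5103 -0.3993  0.1104] ext [0.055 0.054]
y2 zmax 0.0897 top mid [ 0.4167 -0.4306  0.0837] mean [ 0.4165 -0.4306  0.0827] ext [0.04  0.043]
y3 zmax 0.0917 top mid [ 0.6004 -0.4751  0.0858] mean [ 0.5999 -0.4749  0.0835] ext [0.039 0.042]
grn zmax 0.1184 top mid [ 0.5806 -0.2549  0.1125] mean [ 0.5794 -0.254   0.1105] ext [0.054 0.056]
red zmax 0.12 top mid [ 0.4375 -0.2558  0.114 ] mean [ 0.4362 -0.2564  0.111 ] ext [0.055 0.056]
bowl zmax 0.0829 top mid [0.4981 0.4629 0.0769] mean [0.5003 0.4747 0.0745] ext [0.167 0.167]
pad n 111 [0.6773 0.074  0.187 ] [0.6504 0.065  0.1774] [0.7045 0.0833 0.1952]
rim ((597.3378295898438, 78.10570526123047), (225.70191955566406, 264.5300598144531), 89.76338195800781) 756 [ 0.466 -0.035  0.125] [0.73  0.192 0.145]
lid [0.467 0.161 0.24 ] [0.729 0.187 0.369]
lid top row mean [0.59395183 0.17363907 0.36192563] low [nan nan nan]
scene table z 0.0013502016370902522
yel zmax 0.1171 top mid [ 0.5118 -0.3999  0.1113] mean [ 0.514  -0.4001  0.1104] ext [0.059 0.057]
y2 zmax 0.0896 top mid [ 0.4185 -0.4309  0.0838] mean [ 0.4202 -0.4312  0.0829] ext [0.044 0.041]
y3 zmax 0.0884 top mid [ 0.6034 -0.4765  0.0825] mean [ 0.6036 -0.476   0.083 ] ext [0.041 0.042]
grn zmax 0.1177 top mid [ 0.5824 -0.255   0.1118] mean [ 0.583  -0.2558  0.1107] ext [0.057 0.058]
red zmax 0.118 top mid [ 0.4394 -0.2574  0.1122] mean [ 0.4397 -0.2578  0.1108] ext [0.057 0.057]
pad n 113 [0.6793 0.0706 0.1871] [0.6519 0.0611 0.1772] [0.7077 0.084  0.194 ]
rim ((600.262451171875, 76.44449615478516), (226.69613647460938, 263.25701904296875), 89.71054077148438) 940 [ 0.469 -0.037  0.125] [0.732 0.19  0.145]
lid [0.47  0.157 0.147] [0.731 0.191 0.368]
lid top row mean [0.60751757 0.17151927 0.36304433] low [0.6038474  0.18669605 0.15533033]<stdin>:23: RuntimeWarning: Mean of empty slice.
  ret = um.true_divide(
```

```bash
python3 -m creep '1 0 0 0 0.13 0 0; 1 0 0 0 0.13 0 0; 1 0 0 0 0 0 0'; cat >s.py <<'E'
from h import *
import sys
o=ctrl.get_obs();print("t",o["time_s"],"pos",o["eef_pos"].round(4),"F",o["wrist_force"].round(1),"op",round(o["opening"],3));print(rot(o).as_matrix().round(3).tolist())
if len(sys.argv)>3: print("tool delta cm",(100*tool(o,[float(a) for a in sys.argv[1:4]])).round(2))
E
python3 s.py 0.511 -0.400 0.22
```

```text
time_s: 1.08
eef_pos: [0.1477, -0.5557, 0.2314]
eef_rot: [0.002, -0.707, 0.002, 0.707]
wrist_force: [-0.4, -0.8, 0.5]
opening: 1.005
t 1.075 pos [ 0.1477 -0.5557  0.2314] F [-0.4 -0.8  0.5] op 1.005
[[-0.0, -0.006, -1.0], [-0.0, -1.0, 0.006], [-1.0, 0.0, 0.0]]
tool delta cm [  1.14 -15.81 -36.23]
```

```bash
python3 -m creep '1 0 -2 -4.6 0 0 0; 1 0 -2 -4.6 0 0 0; 1 0 -2 -4.6 0 0 0; 1 0 -2 -4.6 0 0 0; 1 0 -2 -4.6 0 0 0; 1 0 -2 -4.6 0 0 0; 1 0 -2 -4.6 0 0 0; 1 0 -1.8 -4 0 0 0; 1 0 0 0 0 0 0'; python3 s.py 0.511 -0.400 0.22
```

```text
time_s: 2.2
eef_pos: [0.5199, -0.3929, 0.2316]
eef_rot: [0.008, 0.707, 0.006, -0.707]
wrist_force: [-0.7, 0.1, -0.4]
opening: 0.999
t 2.2 pos [ 0.5199 -0.3929  0.2316] F [-0.7  0.1 -0.4] op 0.999
[[0.001, 0.018, -1.0], [-0.003, -1.0, -0.018], [-1.0, 0.003, -0.001]]
tool delta cm [1.16 0.69 0.9 ]
```

```bash
python3 -m creep '1 0 0.7 0.9 0 0 0; 1 0 0 0 0 0 0';python3 s.py 0.511 -0.400 0.061; python3 - <<'E'
from h import *
o=ctrl.get_obs()
p,d=ctrl.camera("wrist");cv2.imwrite("pics/w1.png",p)
T=ctrl.calibration("wrist")["tool_from_camera"];K=ctrl.calibration("wrist")["mtx"]
v,u=np.mgrid[:420,:560];P=np.stack([(u-K[0,2])/K[0,0]*d,(v-K[1,2])/K[1,1]*d,d],-1)
W=rot(o).apply((P@T[:3,:3].T+T[:3,3]).reshape(-1,3))+o["eef_pos"]
W=W[(d.ravel()>0)]
s=W[(abs(W[:,0]-.511)<.045)&(abs(W[:,1]+.4)<.045)&(W[:,2]>.095)&(W[:,2]<.13)]
t=s[s[:,2]>np.percentile(s[:,2],99)-.01]
print(len(t),((t.min(0)+t.max(0))/2).round(4),np.ptp(t,0).round(3),t.max(0))
E
```

```text
time_s: 2.45
eef_pos: [0.5091, -0.4012, 0.2313]
eef_rot: [-0.008, -0.707, -0.006, 0.707]
wrist_force: [0.0, -0.1, 0.7]
opening: 1.005
t 2.45 pos [ 0.5091 -0.4012  0.2313] F [ 0.  -0.1  0.7] op 1.005
[[-0.0, 0.021, -1.0], [-0.003, -1.0, -0.021], [-1.0, 0.003, 0.0]]
tool delta cm [17.03 -0.17 -0.2 ]
3800 [ 0.5127 -0.3986  0.1074] [0.057 0.057 0.011] [ 0.54121714 -0.37026761  0.11272499]
```

View pics/w1.png

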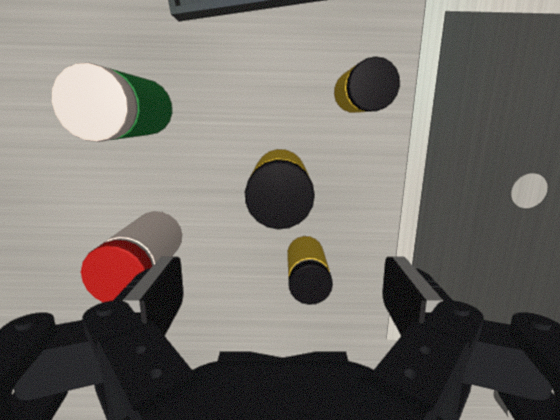

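The wrist view shows the target's black cap at (279,189), with the small look-alikes at (372,84) and (310,282), clear of the jaw line. Going down.

```bash
python3 -m creep '1 5 -0.2 -0.3 0 0 0; 1 5 0 0 0 0 0; 1 4 0 0 0 0 0; 1 0 0 0 0 0 0';python3 s.py 0.512 -0.399 0.061
```

```text
time_s: 3.0
eef_pos: [0.5095, -0.4042, 0.0907]
eef_rot: [0.007, 0.708, 0.003, -0.706]
wrist_force: [0.6, 0.8, -0.2]
opening: 1.006
t 3.0 pos [ 0.5095 -0.4042  0.0907] F [ 0.6  0.8 -0.2] op 1.006
[[0.003, 0.015, -1.0], [-0.006, -1.0, -0.015], [-1.0, 0.006, -0.003]]
tool delta cm [ 2.96 -0.54 -0.25]
```

```bash
python3 -m creep '1 1.5 -0.5 -0.25 0 0 0; 1 1.5 0 0 0 0 0; 1 0 0 0 0 0 0';python3 s.py 0.512 -0.399 0.061
```

```text
time_s: 3.38
eef_pos: [0.5135, -0.402, 0.0636]
eef_rot: [0.009, 0.71, 0.001, -0.704]
wrist_force: [-0.4, -0.6, -0.7]
opening: 1.0
t 3.375 pos [ 0.5135 -0.402   0.0636] F [-0.4 -0.6 -0.7] op 1.0
[[0.007, 0.013, -1.0], [-0.011, -1.0, -0.013], [-1.0, 0.012, -0.007]]
tool delta cm [ 0.25 -0.3   0.15]
```

```bash
python3 -m creep '1 0 -0.3 0.1 0 -0.007 -0.012; 0 0 0 0 0 0 0; 0 0 0 0 0 0 0; 0 0 0 0 0 0 0; 0 0 0 0 0 0 0; 0 0 0 0 0 0 0; 0 0 0 0 0 0 0';python3 s.py 0.512 -0.399 0.061
```

```text
time_s: 4.25
eef_pos: [0.5137, -0.3997, 0.066]
eef_rot: [0.005, 0.708, 0.004, -0.706]
wrist_force: [0.6, -0.2, -0.1]
opening: 0.667
t 4.25 pos [ 0.5137 -0.3997  0.066 ] F [ 0.6 -0.2 -0.1] op 0.667
[[0.002, 0.014, -1.0], [-0.001, -1.0, -0.014], [-1.0, 0.001, -0.002]]
tool delta cm [ 0.5  -0.07  0.17]
```

```bash
python3 -m creep '0 -3 0 0 0 0 0; 0 -5 0 0 0 0 0; 0 -5 0 0 0 0 0; 0 -5 0 0 0 0 0; 0 -2 0 0 0 0 0; 0 0 0 0 0 0 0';python3 s.py 0.547 0.045 0.262
```

```text
time_s: 5.0
eef_pos: [0.5111, -0.3975, 0.2666]
eef_rot: [-0.003, -0.705, -0.007, 0.709]
wrist_force: [0.6, -0.6, -3.5]
opening: 0.664
t 5.0 pos [ 0.5111 -0.3975  0.2666] F [ 0.6 -0.6 -3.5] op 0.664
[[-0.005, 0.014, -1.0], [0.006, -1.0, -0.014], [-1.0, -0.006, 0.005]]
tool delta cm [  0.72 -44.19  -4.19]
```

```bash
python3 - <<'E'
from h import *
p,d=ctrl.camera("scene");cv2.imwrite("pics/s2.png",p)
E
```

```text
(no output)
```

View pics/s2.png

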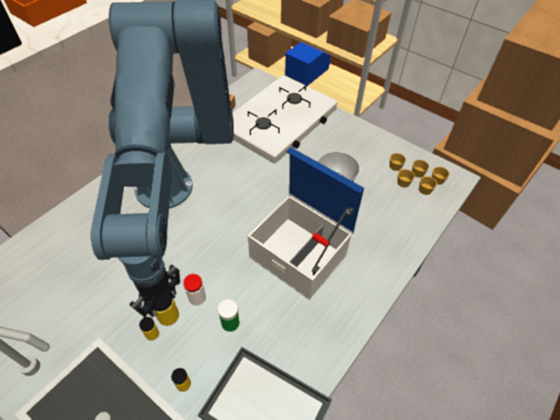

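The canister is lifted (at (166,312) in scene); weight reading is −3.5 N. Carrying it over the bay.

```bash
python3 -m creep '0 0 -3 -0.3 0 0 0; 0 0 -5 -0.5 0 0 0; 0 0 -5 -0.5 0 0 0; 0 0 -5 -0.5 0 0 0; 0 0 -5 -0.5 0 0 0; 0 0 -5 -0.5 0 0 0; 0 0 -5 -0.5 0 0 0; 0 0 -5 -0.5 0 0 0; 0 0 -2.5 -0.2 0 0 0; 0 0 0 0 0 0 0';python3 s.py 0.547 0.045 0.262
```

```text
time_s: 6.3
eef_pos: [0.5361, 0.0245, 0.2462]
eef_rot: [0.005, -0.694, -0.012, 0.72]
wrist_force: [0.5, -0.1, -2.6]
opening: 0.669
t 6.3 pos [0.5361 0.0245 0.2462] F [ 0.5 -0.1 -2.6] op 0.669
[[-0.038, 0.01, -0.999], [0.024, -1.0, -0.011], [-0.999, -0.025, 0.038]]
tool delta cm [-1.57 -2.08 -1.05]
```

```bash
python3 -m creep '0 0 -1.1 -0.6 0 0.02 0.013; 0 0 -0.9 -0.5 0 0.018 0.012; 0 0 0 0 0 0 0';python3 s.py 0.547 0.045 0.08;  python3 - <<'E'
from h import *
for n in ["scene","top"]:
    p,d=ctrl.camera(n);cv2.imwrite(f"pics/{n}3.png",p)
E
```

```text
time_s: 6.68
eef_pos: [0.5466, 0.0442, 0.2436]
eef_rot: [-0.004, -0.707, -0.002, 0.707]
wrist_force: [-0.6, 0.6, -3.7]
opening: 0.664
t 6.675 pos [0.5466 0.0442 0.2436] F [-0.6  0.6 -3.7] op 0.664
[[-0.001, 0.008, -1.0], [-0.002, -1.0, -0.008], [-1.0, 0.002, 0.001]]
tool delta cm [16.36 -0.11 -0.05]
```

View pics/scene3.png

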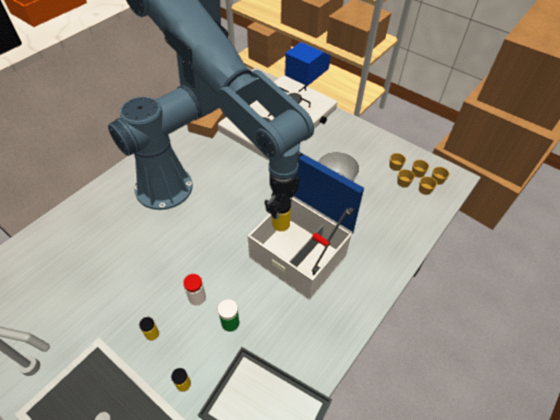

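View pics/top3.png

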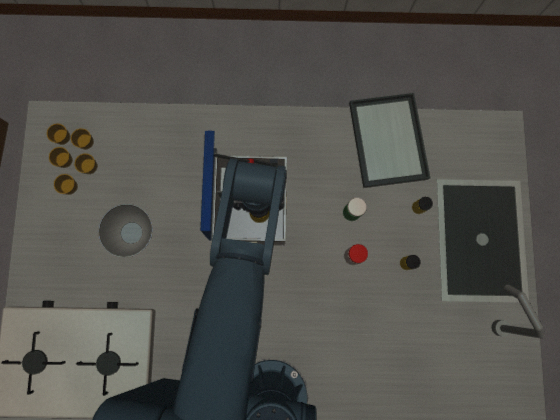

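```bash
python3 - <<'E'
from h import *
o=ctrl.get_obs()
p,d=ctrl.camera("top");W=cloud(d,ctrl.calibration("top"))
hsv=cv2.cvtColor(p,cv2.COLOR_BGR2HSV)
s=(W[...,2]>.3)&~((hsv[...,0]>100)&(hsv[...,0]<130)&(hsv[...,1]>150))
w=W[s]; w=w[(w[:,0]>.46)&(abs(w[:,1])<.25)]
for a in np.arange(.3,.75,.03):
    q=w[(w[:,2]>a)&(w[:,2]<a+.03)]
    if len(q): print(round(a,2),len(q),q.min(0).round(3),q.max(0).round(3))
b=(hsv[...,0]>100)&(hsv[...,0]<130)&(hsv[...,1]>150)&(W[...,2]>.3)
q=W[b]; q=q[(q[:,0]>.46)&(abs(q[:,1]-.1)<.15)];print("lid",q.min(0),q.max(0))
E
```

```text
0.3 50 [ 0.466 -0.02   0.3  ] [0.547 0.185 0.328]
0.33 113 [ 0.466 -0.025  0.33 ] [0.721 0.187 0.36 ]
0.36 78 [0.467 0.011 0.36 ] [0.728 0.186 0.39 ]
0.39 46 [0.508 0.011 0.391] [0.526 0.073 0.418]
0.42 38 [0.505 0.015 0.432] [0.526 0.077 0.45 ]
0.45 66 [0.506 0.018 0.45 ] [0.525 0.074 0.479]
0.48 21 [0.508 0.024 0.48 ] [0.517 0.068 0.496]
0.51 48 [ 0.462 -0.008  0.512] [0.513 0.098 0.538]
0.54 122 [ 0.461 -0.023  0.54 ] [0.591 0.098 0.57 ]
0.57 1120 [ 0.46  -0.023  0.57 ] [0.597 0.109 0.6  ]
0.6 1568 [ 0.46  -0.018  0.6  ] [0.579 0.115 0.628]
lid [0.4669181  0.16119179 0.35319395] [0.72994888 0.18574321 0.37077385]
```

Clearance wrist–lid is about 45 mm. Lowering.

```bash
python3 -m creep '0 4 0 0 0 0 0; 0 4 0 0 0 0 0; 0 4 0 0 0 0 0; 0 2 0 0 0 0 0; 0 0 0 0 0 0 0';python3 s.py 0.547 0.045 0.074
```

```text
time_s: 7.45
eef_pos: [0.549, 0.0398, 0.1025]
eef_rot: [0.002, 0.709, 0.0, -0.706]
wrist_force: [0.1, -0.5, -3.4]
opening: 0.664
t 7.45 pos [0.549  0.0398 0.1025] F [ 0.1 -0.5 -3.4] op 0.664
[[0.004, 0.004, -1.0], [-0.003, -1.0, -0.004], [-1.0, 0.003, -0.004]]
tool delta cm [ 2.85 -0.53  0.21]
```

```bash
python3 -m creep '0 1.5 -0.3 0.2 0 -0.004 -0.003; 0 1.1 0 0 0 0 0; 0 0 0 0 0 0 0';python3 s.py 0.547 0.045 0.072
```

```text
time_s: 7.82
eef_pos: [0.5489, 0.0423, 0.0773]
eef_rot: [0.001, 0.708, 0.001, -0.706]
wrist_force: [0.0, 0.8, -2.7]
opening: 0.664
t 7.825 pos [0.5489 0.0423 0.0773] F [ 0.   0.8 -2.7] op 0.664
[[0.004, 0.003, -1.0], [-0.001, -1.0, -0.003], [-1.0, 0.001, -0.004]]
tool delta cm [ 0.53 -0.27  0.19]
```

```bash
python3 -m creep '0 0.4 0 0 0 -0.004 0; 0 0.2 0 0 0 0 0; 0 0 0 0 0 0 0';python3 s.py 0.547 0.045 0.072
```

```text
time_s: 8.2
eef_pos: [0.55, 0.0422, 0.0722]
eef_rot: [0.001, 0.708, 0.001, -0.706]
wrist_force: [-0.0, 0.4, -3.1]
opening: 0.663
t 8.2 pos [0.55   0.0422 0.0722] F [-0.   0.4 -3.1] op 0.663
[[0.002, 0.003, -1.0], [-0.001, -1.0, -0.003], [-1.0, 0.001, -0.002]]
tool delta cm [ 0.01 -0.28  0.3 ]
```

```bash
python3 -m creep '0 0.2 0 0 0 0 0; 0 0 0 0 0 0 0';python3 s.py 0.547 0.045 0.072
```

```text
time_s: 8.45
eef_pos: [0.5512, 0.0422, 0.0725]
eef_rot: [0.002, 0.709, 0.001, -0.706]
wrist_force: [0.5, -0.2, -2.8]
opening: 0.663
t 8.45 pos [0.5512 0.0422 0.0725] F [ 0.5 -0.2 -2.8] op 0.663
[[0.004, 0.003, -1.0], [-0.001, -1.0, -0.003], [-1.0, 0.001, -0.004]]
tool delta cm [ 0.04 -0.28  0.42]
```

```bash
python3 -m creep '0 0.4 0 0.2 0 -0.004 0; 0 0.1 0 0 0 0 0';python3 s.py 0.547 0.045 0.072
```

```text
time_s: 8.7
eef_pos: [0.5525, 0.0422, 0.072]
eef_rot: [0.002, 0.71, 0.001, -0.705]
wrist_force: [-0.1, -0.1, -3.8]
opening: 0.663
t 8.7 pos [0.5525 0.0422 0.072 ] F [-0.1 -0.1 -3.8] op 0.663
[[0.007, 0.004, -1.0], [-0.002, -1.0, -0.004], [-1.0, 0.002, -0.007]]
tool delta cm [-0.   -0.28  0.54]
```

Descent has stopped while x drifts; let me check what's holding it.

```bash
python3 - <<'E'
from h import *
o=ctrl.get_obs();print(o["q"].round(3),o["joint_efforts"].round(2))
for n in ["scene","wrist"]:
    p,d=ctrl.camera(n);cv2.imwrite(f"pics/{n}4.png",p if n=="wrist" else cv2.resize(p[60:330,150:430],None,fx=2.2,fy=2.2))
E
```

```text
[-1.370e-01  3.290e-01  1.781e+00 -1.000e-03  1.025e+00  1.430e+00] [-1.00e-02 -4.73e+01 -3.07e+01  9.00e-02 -3.20e-01 -2.00e-02]
```

View pics/scene4.png

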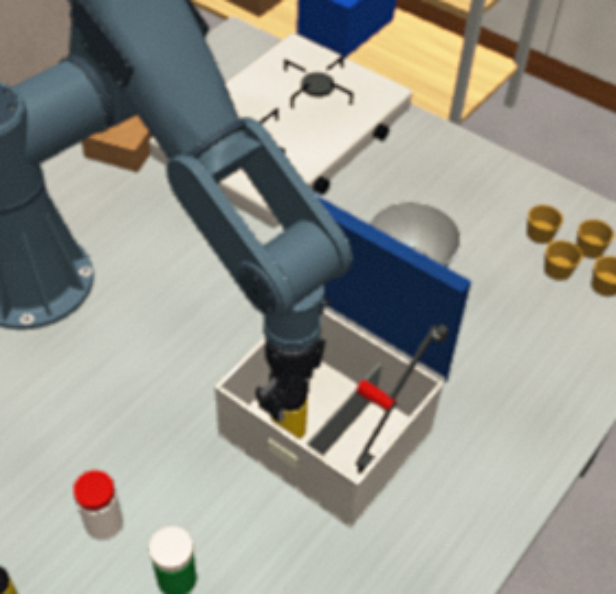

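View pics/wrist4.png

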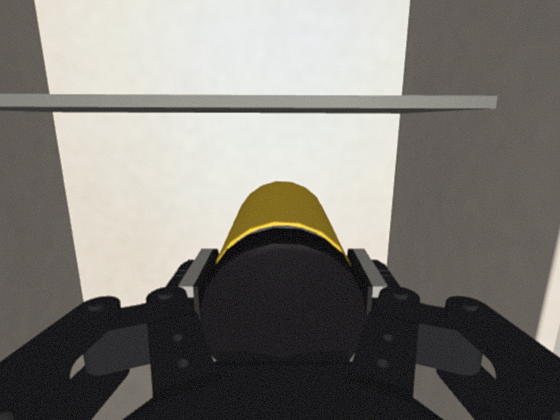

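Nothing is touching elsewhere. TCP height 0.072 is exactly the 0.066 pick height plus the 6 mm floor, so the canister is on the floor. Releasing.

```bash
python3 -m creep '0.8 0 0 0 0 0 0; 0.9 0 0 0 0 0 0; 1 0 0 0 0 0 0; 1 0 0 0 0 0 0';python3 s.py 0.547 0.045 0.072
```

```text
time_s: 9.3
eef_pos: [0.5508, 0.048, 0.07]
eef_rot: [-0.001, 0.709, 0.004, -0.706]
wrist_force: [0.6, -0.2, 0.5]
opening: 1.002
t 9.3 pos [0.5508 0.048  0.07  ] F [ 0.6 -0.2  0.5] op 1.002
[[0.004, 0.004, -1.0], [0.007, -1.0, -0.004], [-1.0, -0.007, -0.004]]
tool delta cm [-0.2   0.29  0.38]
```

```bash
python3 -m creep '1 -1 0.4 0 0 0 0; 1 -3 0.2 0 0 0 0; 1 -4 0 0 0 0 0; 1 -5 0 0 0 0 0; 1 -5 0 0 0 0 0; 1 -4 0 0 0 0 0; 1 0 0 0 0 0 0';python3 s.py 0.55 0.042 0.3;python3 - <<'E'
from h import *
o=ctrl.get_obs()
p,d=ctrl.camera("wrist");cv2.imwrite("pics/w5.png",p)
T=ctrl.calibration("wrist")["tool_from_camera"];K=ctrl.calibration("wrist")["mtx"]
v,u=np.mgrid[:420,:560];P=np.stack([(u-K[0,2])/K[0,0]*d,(v-K[1,2])/K[1,1]*d,d],-1)
W=rot(o).apply((P@T[:3,:3].T+T[:3,3]).reshape(-1,3))+o["eef_pos"]
s=W[(d.ravel()>0)&(abs(W[:,0]-.55)<.06)&(abs(W[:,1]-.042)<.06)&(W[:,2]>.10)&(W[:,2]<.13)]
t=s[s[:,2]>np.percentile(s[:,2],99)-.01]
print(len(t),((t.min(0)+t.max(0))/2).round(4),np.ptp(t,0).round(3),t.max(0))
A=np.c_[t[:,:2],np.ones(len(t))];print("slope",np.linalg.lstsq(A,t[:,2],rcond=None)[0])
E
```

```text
time_s: 10.18
eef_pos: [0.5499, 0.0355, 0.2992]
eef_rot: [-0.001, 0.709, 0.001, -0.705]
wrist_force: [-0.1, -0.5, -0.2]
opening: 0.999
t 10.175 pos [0.5499 0.0355 0.2992] F [-0.1 -0.5 -0.2] op 0.999
[[0.005, 0.0, -1.0], [0.002, -1.0, -0.0], [-1.0, -0.002, -0.005]]
tool delta cm [-0.08 -0.65 -0.01]
2564 [0.5524 0.0434 0.1135] [0.057 0.057 0.011] [0.58091593 0.0719734  0.11893865]
slope [-0.01102641  0.00074857  0.12232835]
```

View pics/w5.png

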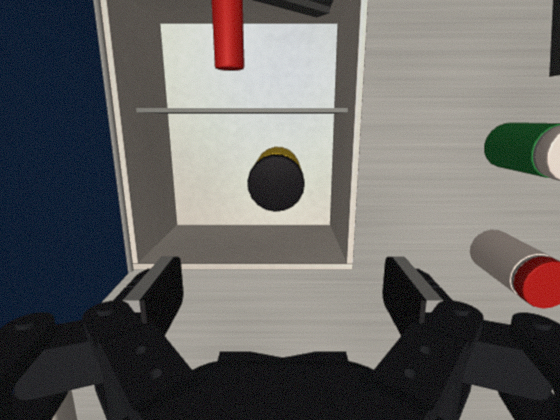

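The canister stands upright in the bay: cap centre at (276,182) in the wrist view, about (0.552, 0.043), and its top is level. Next I'll shut the fingers, tilt the tool so the hand leans away from the lid, and go above the red pad.

```bash
python3 -m creep '0 0 0 -3 0 0 -0.1; 0 0 0 -4 0 0 -0.1; 0 0 0 -3 0 0 -0.1; 0 0 0 0 0 0 0; 0 0 0 0 0 0 0';python3 s.py 0.674 0.0609 0.2172; python3 s.py 0.674 0.0609 0.26|tail -1; python3 - <<'E'
from h import *
o=ctrl.get_obs()
p,d=ctrl.camera("wrist");cv2.imwrite("pics/w6.png",p)
T=ctrl.calibration("wrist")["tool_from_camera"];K=ctrl.calibration("wrist")["mtx"]
v,u=np.mgrid[:420,:560];P=np.stack([(u-K[0,2])/K[0,0]*d,(v-K[1,2])/K[1,1]*d,d],-1)
W=(rot(o).apply((P@T[:3,:3].T+T[:3,3]).reshape(-1,3))+o["eef_pos"])
hsv=cv2.cvtColor(p,cv2.COLOR_BGR2HSV).reshape(-1,3)
m=((hsv[:,0]<8)|(hsv[:,0]>172))&(hsv[:,1]>140)&(hsv[:,2]>60)&(W[:,2]>.14)&(W[:,2]<.22)&(d.ravel()>0)
w=W[m];print(len(w),w.mean(0).round(4),w.min(0).round(4),w.max(0).round(4))
E
```

```text
time_s: 10.85
eef_pos: [0.648, 0.0345, 0.2901]
eef_rot: [0.11, -0.695, -0.109, 0.702]
wrist_force: [0.1, 0.6, -0.3]
opening: -0.004
t 10.85 pos [0.648  0.0345 0.2901] F [ 0.1  0.6 -0.3] op -0.004
[[-0.008, -0.004, -1.0], [0.306, -0.952, 0.001], [-0.952, -0.306, 0.009]]
tool delta cm [ 7.72 -0.29 -2.66]
tool delta cm [ 3.65 -1.6  -2.63]
1848 [0.6788 0.0726 0.1873] [0.6508 0.0642 0.1781] [0.7064 0.0848 0.1915]
```

View pics/w6.png

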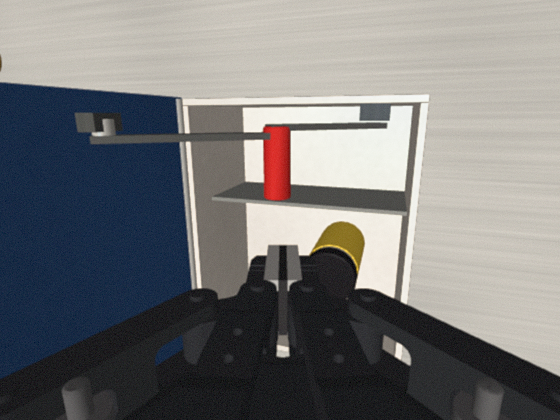

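Pad is at (277,162) in the wrist view, centre about (0.679, 0.073, 0.178), matching the other cameras. Approaching.

```bash
python3 -m creep '0 3 -0.2 -1.4 0 0 0; 0 3 -0.2 -1.3 0 0 0; 0 1.7 0 0 0 0 0; 0 0 0 0 0 0 0';python3 s.py 0.674 0.0615 0.2172
```

```text
time_s: 11.4
eef_pos: [0.6721, 0.0648, 0.218]
eef_rot: [0.108, -0.696, -0.109, 0.701]
wrist_force: [-0.1, 0.1, 0.3]
opening: 0.0
t 11.4 pos [0.6721 0.0648 0.218 ] F [-0.1  0.1  0.3] op 0.0
[[-0.008, 0.0, -1.0], [0.302, -0.953, -0.003], [-0.953, -0.302, 0.007]]
tool delta cm [-0.02  0.33 -0.19]
```

```bash
python3 -m creep '0 1 0.3 -0.2 0 0 0; 0 1 0 0 0 0 0; 0 1 0 0 0 0 0; 0 0 0 0 0 0 0';python3 s.py 0.674 0.078 0.163
```

```text
time_s: 11.9
eef_pos: [0.6744, 0.0705, 0.1895]
eef_rot: [0.107, -0.698, -0.108, 0.7]
wrist_force: [-0.6, -0.6, 0.1]
opening: -0.002
t 11.9 pos [0.6744 0.0705 0.1895] F [-0.6 -0.6  0.1] op -0.002
[[-0.004, 0.001, -1.0], [0.301, -0.954, -0.002], [-0.954, -0.301, 0.003]]
tool delta cm [2.76 0.09 0.03]
```

```bash
python3 -m creep '0 0.8 0 0 0 0 0; 0 0.8 0 0 0 0 0; 0 0.8 0 0 0 0 0; 0 0 0 0 0 0 0';python3 s.py 0.674 0.08 0.160;python3 - <<'E'
from h import *
for n in ["scene","top"]:
    p,d=ctrl.camera(n);np.save(f"pics/{n}7d.npy",d);cv2.imwrite(f"pics/{n}7.png",cv2.resize(p[90:330,170:430],None,fx=2.3,fy=2.3))
E
```

```text
time_s: 12.4
eef_pos: [0.6752, 0.0784, 0.1666]
eef_rot: [0.107, -0.698, -0.109, 0.699]
wrist_force: [0.3, 0.8, 1.4]
opening: 0.0
t 12.4 pos [0.6752 0.0784 0.1666] F [0.3 0.8 1.4] op 0.0
[[-0.002, 0.002, -1.0], [0.302, -0.953, -0.002], [-0.953, -0.302, 0.001]]
tool delta cm [0.68 0.05 0.12]
```

View pics/scene7.png

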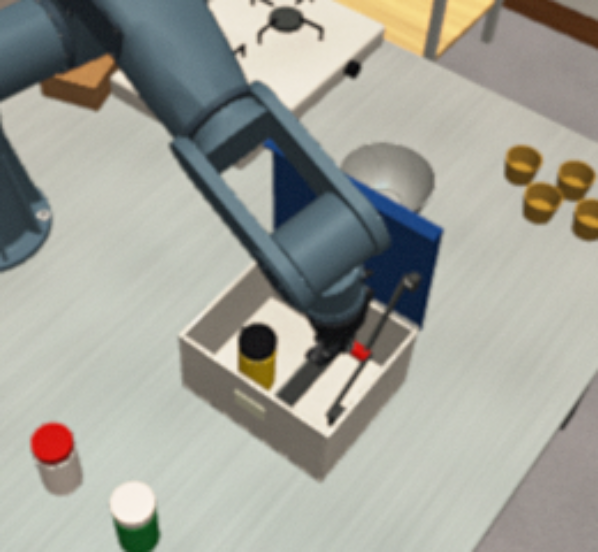

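```bash
python3 -m creep '0 0.6 -0.1 0 0 0 0; 0 0.6 -0.1 0 0 0 0; 0 0 0 0 0 0 0';python3 s.py 0.674 0.08 0.160;python3 - <<'E'
from h import *
for n in ["scene"]:
    p,d=ctrl.camera(n);cv2.imwrite(f"pics/{n}8.png",cv2.resize(p[90:330,170:430],None,fx=2.3,fy=2.3))
    W=cloud(d,ctrl.calibration(n));hsv=cv2.cvtColor(p,cv2.COLOR_BGR2HSV)
    m=((hsv[...,0]<8)|(hsv[...,0]>172))&(hsv[...,1]>140)&(W[...,2]>.13)&(W[...,2]<.2)
    print("pad",W[m].mean(0),W[m].min(0),W[m].max(0))
    b=(hsv[...,0]>100)&(hsv[...,0]<130)&(hsv[...,1]>150)&(W[...,2]>.15)&(W[...,0]>.45)&(abs(W[...,1]-.1)<.12)
    w=W[b];A=np.c_[w[:,2],np.ones(len(w))];c=np.linalg.lstsq(A,w[:,1],rcond=None)[0];print("lid tilt",-np.arctan(c[0]),w.max(0), c[0]*.36+c[1])
E
```

```text
time_s: 12.88
eef_pos: [0.6759, 0.0823, 0.1562]
eef_rot: [-0.107, 0.699, 0.107, -0.699]
wrist_force: [0.1, 0.3, -1.3]
opening: -0.001
t 12.875 pos [0.6759 0.0823 0.1562] F [ 0.1  0.3 -1.3] op -0.001
[[0.0, 0.001, -1.0], [0.299, -0.954, -0.001], [-0.954, -0.299, -0.001]]
tool delta cm [-0.43  0.1   0.19]
pad [0.69529645 0.0882671  0.15775104] [0.68327466 0.0772196  0.14940831] [0.70781502 0.10013403 0.16920288]
lid tilt 0.1901652993715936 [0.73251378 0.18546912 0.48052089] 0.1501946252674755
```

View pics/scene8.png

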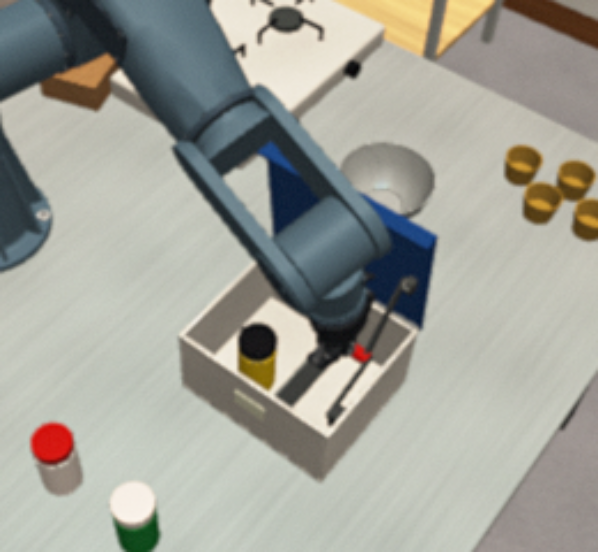

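The pad has gone down about 30 mm and the lid has tipped, so the stay is broken. Backing off and rising.

```bash
python3 -m creep '0 -2 0.2 0 0 0 0; 0 -4 0.3 0 0 0 0; 0 -5 0 0 0 0 0; 0 -5 0 0 0 0 0; 0 -4 0 1 0 0 0.08; 0 -2 0 2 0 0 0.08; 0 0 0 2 0 0 0.08; 0 0 0 1 0 0 0.06; 0 0 0 0 0 0 0';python3 s.py 0.60 0.02 0.42;python3 - <<'E'
from h import *
for n in ["scene","wrist"]:
    p,d=ctrl.camera(n);cv2.imwrite(f"pics/{n}9.png",p)
    if n=="scene":
        W=cloud(d,ctrl.calibration(n));hsv=cv2.cvtColor(p,cv2.COLOR_BGR2HSV)
        m=((hsv[...,0]<8)|(hsv[...,0]>172))&(hsv[...,1]>140)&(W[...,2]>.13)&(W[...,2]<.2)
        print("pad",W[m].mean(0),W[m].min(0),W[m].max(0))
        b=(hsv[...,0]>100)&(hsv[...,0]<130)&(hsv[...,1]>150)&(W[...,2]>.15)&(W[...,2]<.38)&(W[...,0]>.45)&(abs(W[...,1]-.1)<.12)
        w=W[b];A=np.c_[w[:,2],np.ones(len(w))];c=np.linalg.lstsq(A,w[:,1],rcond=None)[0];print("lid tilt",-np.arctan(c[0]),w.max(0), c[0]*.36+c[1])
E
```

```text
time_s: 14.05
eef_pos: [0.6135, 0.009, 0.3839]
eef_rot: [0.001, 0.71, -0.002, -0.704]
wrist_force: [0.7, -0.4, -0.4]
opening: 0.001
t 14.05 pos [0.6135 0.009  0.3839] F [ 0.7 -0.4 -0.4] op 0.001
[[0.009, -0.001, -1.0], [-0.004, -1.0, 0.001], [-1.0, 0.004, -0.009]]
tool delta cm [-3.62 -1.08  1.32]
pad [0.67823812 0.08805714 0.15662484] [0.65049385 0.07810175 0.14600738] [0.70705473 0.10147545 0.16347082]
lid tilt 0.16204096890306852 [0.73226599 0.18746972 0.36687131] 0.15289685817367243
```

View pics/scene9.png

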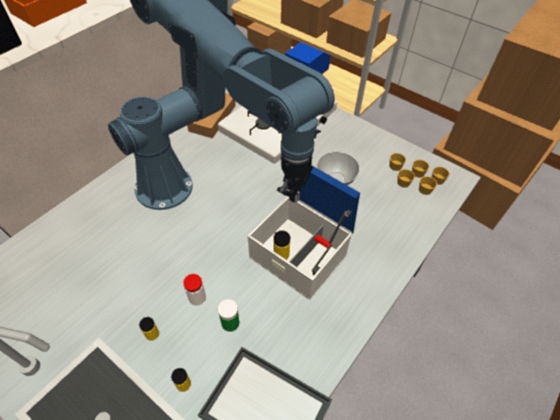

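```bash
python3 -m creep '0 -4 0 0 0 0 0; 0 -2 -3 0.5 0 0 0; 0 0 -5 0.5 0 0 0; 0 0 -5 0 0 0 0; 0 0 -5 0 0 0 0; 0 0 -5 0 0 0 0; 0 0 -3 0 0 0 0; 0 0 0 0 0 0 0';python3 s.py 0.60 0.255 0.325
```

```text
time_s: 15.15
eef_pos: [0.6095, 0.2705, 0.4406]
eef_rot: [0.006, -0.706, 0.002, 0.708]
wrist_force: [-0.1, 0.1, -1.2]
opening: 0.003
t 15.15 pos [0.6095 0.2705 0.4406] F [-0.1  0.1 -1.2] op 0.003
[[-0.002, -0.013, -1.0], [0.006, -1.0, 0.013], [-1.0, -0.006, 0.002]]
tool delta cm [11.55  1.62  0.91]
```

```bash
python3 -m creep '0 3 0.5 0.5 0 0 0; 0 4 0 0.2 0 0 0; 0 4 0 0 0 0 0; 0 0 0 0 0 0 0';python3 s.py 0.60 0.225 0.325;python3 - <<'E'
from h import *
for n in ["scene","top"]:
    p,d=ctrl.camera(n);cv2.imwrite(f"pics/{n}10.png",cv2.resize(p[60:300,170:450],None,fx=2.3,fy=2.3))
E
```

```text
time_s: 15.65
eef_pos: [0.6045, 0.261, 0.327]
eef_rot: [0.009, -0.706, 0.004, 0.709]
wrist_force: [0.2, 0.2, 0.7]
opening: 0.003
t 15.65 pos [0.6045 0.261  0.327 ] F [0.2 0.2 0.7] op 0.003
[[-0.004, -0.018, -1.0], [0.006, -1.0, 0.018], [-1.0, -0.006, 0.004]]
tool delta cm [0.18 3.61 0.38]
```

View pics/scene10.png

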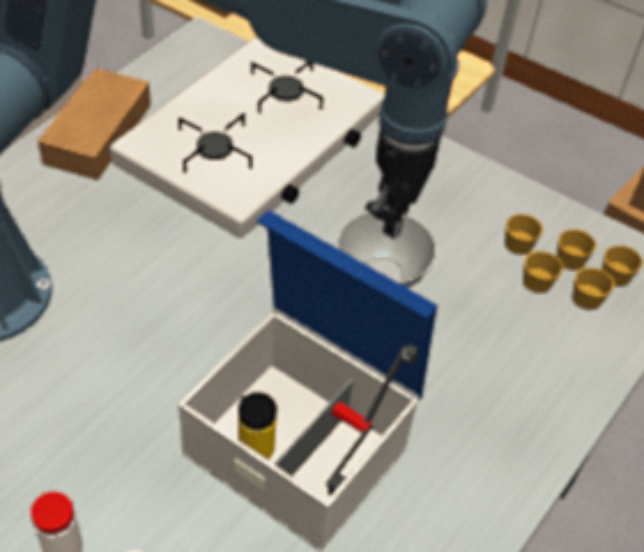

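View pics/top10.png

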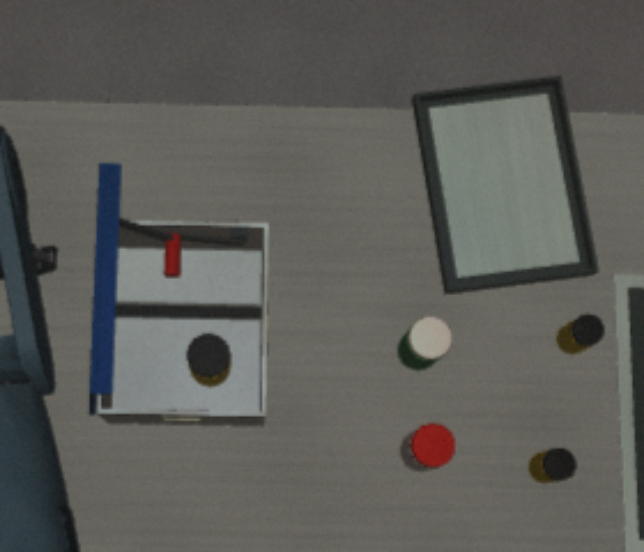

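The fingers are behind the lid with nothing touching. Pushing toward −y, then following the lid's arc.

```bash
python3 -m creep '0 0 2 0.3 0 0 0; 0 0 2 0 0 0 0; 0 0 1.5 0 0 0 0; 0 0 1.5 0 0 0 0; 0 0 1.5 0 0 0 0; 0 0 1.5 0 0 0 0';python3 s.py 0.60 0.132 0.323
```

```text
time_s: 16.5
eef_pos: [0.6037, 0.1555, 0.338]
eef_rot: [-0.01, 0.712, -0.002, -0.702]
wrist_force: [0.5, 2.3, -0.6]
opening: 0.002
t 16.5 pos [0.6037 0.1555 0.338 ] F [ 0.5  2.3 -0.6] op 0.002
[[0.014, -0.018, -1.0], [0.011, -1.0, 0.018], [-1.0, -0.012, -0.014]]
tool delta cm [1.47 2.37 0.35]
```

```bash
python3 -m creep '0 1 1.3 0.2 0 -0.014 0.012; 0 0.8 1.5 0 0 0 0; 0 0.8 1.8 0 0 0 0; 0 1 1.8 0 0 0 0';python3 s.py 0.60 0.078 0.294; python3 - <<'E'
from h import *
for n in ["scene"]:
    p,d=ctrl.camera(n);cv2.imwrite(f"pics/{n}11.png",cv2.resize(p[60:300,170:450],None,fx=2.3,fy=2.3))
E
```

```text
time_s: 17.0
eef_pos: [0.6011, 0.0876, 0.3005]
eef_rot: [-0.006, 0.708, -0.007, -0.707]
wrist_force: [1.0, 2.1, 1.3]
opening: 0.002
t 17.0 pos [0.6011 0.0876 0.3005] F [1.  2.1 1.3] op 0.002
[[0.001, -0.017, -1.0], [-0.001, -1.0, 0.017], [-1.0, 0.001, -0.001]]
tool delta cm [0.65 0.96 0.09]
```

View pics/scene11.png

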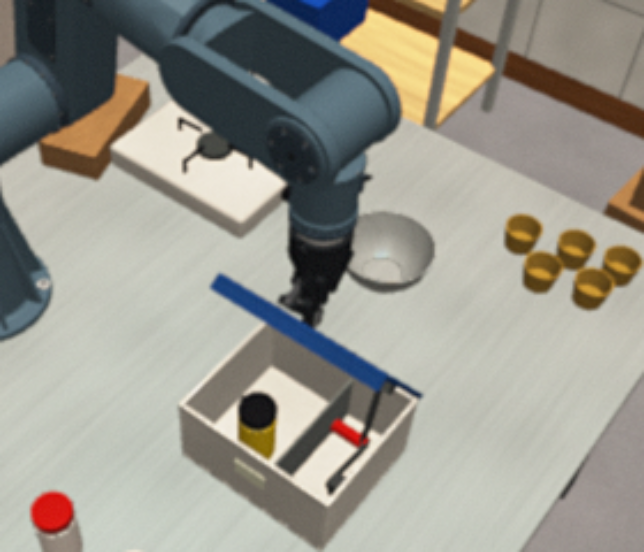

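```bash
python3 -m creep '0 1.3 1.6 0 0 0 0; 0 1.4 1.5 0 0 0 0; 0 1.6 1.3 0 0 0 0; 0 1.7 1.0 0 0 0 0';python3 s.py 0.60 0.01 0.197
```

```text
time_s: 17.55
eef_pos: [0.5992, 0.0267, 0.235]
eef_rot: [0.006, -0.707, 0.008, 0.707]
wrist_force: [1.0, -0.1, 1.4]
opening: -0.001
t 17.55 pos [0.5992 0.0267 0.235 ] F [ 1.  -0.1  1.4] op -0.001
[[-0.001, -0.019, -1.0], [-0.004, -1.0, 0.019], [-1.0, 0.004, 0.001]]
tool delta cm [ 3.81  1.65 -0.11]
```

```bash
python3 -m creep '0 1.7 0.8 0 0 0 0; 0 1.8 0.6 0 0 0 0; 0 1.6 0.4 0 0 0 0';python3 s.py 0.60 0.0 0.144
```

```text
time_s: 17.92
eef_pos: [0.5981, 0.0069, 0.1795]
eef_rot: [0.006, -0.706, 0.008, 0.708]
wrist_force: [0.7, -0.1, -0.2]
opening: -0.003
t 17.925 pos [0.5981 0.0069 0.1795] F [ 0.7 -0.1 -0.2] op -0.003
[[-0.003, -0.02, -1.0], [-0.004, -1.0, 0.02], [-1.0, 0.004, 0.003]]
tool delta cm [ 3.55  0.67 -0.22]
```

```bash
python3 -m creep '0 1.3 0.3 0 0 0 0; 0 1.2 0.2 0 0 0 0; 0 0.6 0 0 0 0 0';python3 s.py 0.60 0.0 0.144; python3 - <<'E'
from h import *
for n in ["scene"]:
    p,d=ctrl.camera(n);cv2.imwrite(f"pics/{n}12.png",cv2.resize(p[60:300,170:450],None,fx=2.3,fy=2.3))
E
```

```text
time_s: 18.3
eef_pos: [0.5972, 0.0019, 0.145]
eef_rot: [0.006, -0.705, 0.008, 0.709]
wrist_force: [-0.7, 0.8, 0.8]
opening: -0.004
t 18.3 pos [0.5972 0.0019 0.145 ] F [-0.7  0.8  0.8] op -0.004
[[-0.005, -0.019, -1.0], [-0.003, -1.0, 0.019], [-1.0, 0.003, 0.005]]
tool delta cm [ 0.1   0.19 -0.29]
```

View pics/scene12.png

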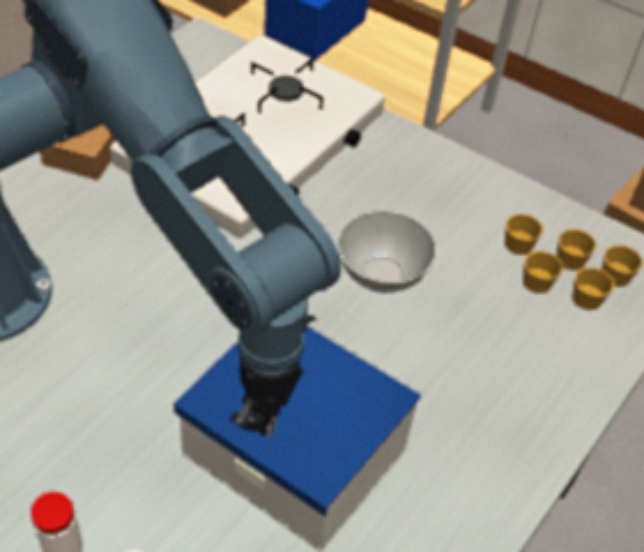

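Nearly or fully shut (lid edge runs along (180,405)–(325,505)). I'll press down gently against the stop.

```bash
python3 -m creep '0 0.5 0 0 0 0 0; 0 0.5 0 0 0 0 0; 0 0.4 0 0 0 0 0';python3 s.py 0.60 0.0 0.144
```

```text
time_s: 18.73
eef_pos: [0.5975, 0.0021, 0.1439]
eef_rot: [0.004, -0.706, 0.008, 0.709]
wrist_force: [-11.7, 1.0, 18.2]
opening: -0.004
t 18.725 pos [0.5975 0.0021 0.1439] F [-11.7   1.   18.2] op -0.004
[[-0.004, -0.017, -1.0], [-0.006, -1.0, 0.017], [-1.0, 0.006, 0.004]]
tool delta cm [-0.01  0.2  -0.25]
```

```bash
python3 -m creep '0 -1 0 0 0 0 0; 0 -4 0 0 0 0 0; 0 -5 0 0 0 0 0; 0 -5 3 0 0 0 0; 0 -2 5 0 0 0 0; 0 0 5 0 0 0 0; 0 0 5 0 0 0 0; 0 0 5 0 0 0 0; 0 0 0 0 0 0 0; 0 0 0 0 0 0 0';python3 s.py; python3 - <<'E'
from h import *
for n in ["scene","top"]:
    p,d=ctrl.camera(n);cv2.imwrite(f"pics/{n}13.png",p)
    W=cloud(d,ctrl.calibration(n));hsv=cv2.cvtColor(p,cv2.COLOR_BGR2HSV)
    b=(hsv[...,0]>100)&(hsv[...,0]<130)&(hsv[...,1]>120)&(W[...,2]>.12)&(W[...,2]<.2)&(W[...,0]>.46)&(W[...,0]<.74)&(abs(W[...,1]-.07)<.13)
    w=W[b];A=np.c_[w[:,:2],np.ones(len(w))]
    r=np.ones(len(w),bool)
    for i in range(5):
        c=np.linalg.lstsq(A[r],w[r,2],rcond=None)[0]; r=abs(A@c-w[:,2])<.006
    print(n,"lid slope dz/dy",c[1],"dz/dx",c[0],"z at edge y=-.04",c@[.6,-.04,1],"z hinge",c@[.6,.187,1],r.sum(), w[:,1].min(),w[:,1].max())
    for k,x,y in [("green",.581,-.255),("red",.438,-.256),("bowl",.499,.463)]:
        s=W[(abs(W[...,0]-x)<.05+.05*(k=="bowl"))&(abs(W[...,1]-y)<.05+.05*(k=="bowl"))&(W[...,2]>(.1 if k!="bowl" else .065))&(W[...,2]<.13)]
        if len(s):print(k,((s.min(0)+s.max(0))/2).round(3))
E
```

```text
time_s: 19.98
eef_pos: [0.5978, -0.232, 0.3296]
eef_rot: [-0.0, 0.711, -0.008, -0.704]
wrist_force: [0.0, -0.2, 0.4]
opening: 0.002
t 19.975 pos [ 0.5978 -0.232   0.3296] F [ 0.  -0.2  0.4] op 0.002
[[0.01, -0.012, -1.0], [-0.011, -1.0, 0.012], [-1.0, 0.011, -0.01]]
scene lid slope dz/dy 0.00044378874457370876 dz/dx 0.0002040211490923298 z at edge y=-.04 0.1446237503279052 z hinge 0.14472449037292343 4713 -0.044906496211755124 0.18854078213182018
green [ 0.583 -0.255  0.109]
red [ 0.439 -0.257  0.109]
bowl [0.502 0.463 0.074]
top lid slope dz/dy 5.7747157620774425e-05 dz/dx 0.00023156718203171204 z at edge y=-.04 0.14323965349529091 z hinge 0.14325276210007082 6098 -0.041019589584124 0.18924310745315454
green [ 0.586 -0.257  0.109]
red [ 0.43  -0.271  0.108]
bowl [0.498 0.462 0.074]
```

View pics/scene13.png

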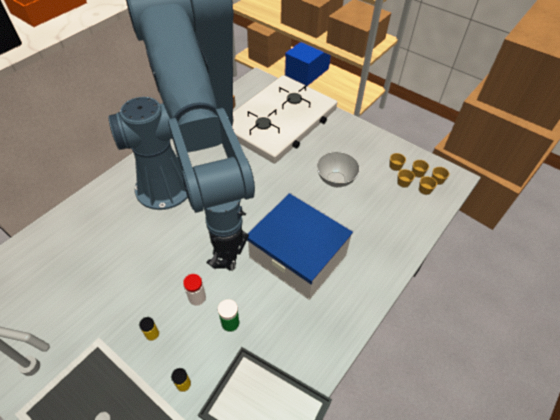

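The lid lies flat at z≈0.144 with a slope under 0.001 rad. The other canisters and the bowl are unmoved in the scene view, and the arm is clear. Handing in.

```bash
python3 -c "
from bench import ctrl
print(ctrl.hand_in())"
```

```text
the job is handed in; nothing more can be done
None
```

I put the largest yellow canister upright in the bay without the stay, broke the stay, shut the lid gently, and handed the job in at about 20 s. The hand-in gave no verdict.

- **Canister:** after release it stood at about x −47 mm, y −34 mm in the case frame. Its top was level within about 0.01 rad. I did not see it again once the lid was shut.
- **Stay:** I pressed the red pad down about 30 mm, and it moved 15 mm towards +y, as expected. From that I take the knee to be about 0.75 rad, past the 0.3 rad needed; I did not read the joint itself.
- **Lid:** I followed its arc at roughly 1 rad/s by planned row size, then pressed it onto the stop with about 18 N. Both fixed cameras show it flat at about 144 mm above the counter, sloping less than 0.001 rad.
- **Other things:** in the scene view the green and white canisters and the bowl are within a few mm of where they started, and the arm was clear of everything.

**Checks that disagreed:**
- The top view put the white (red-capped) canister about 17 mm from its start, but the arm partly hid it there. The scene view showed it unmoved.
- When I set the yellow canister down, the wrist force never showed the floor contact, so I judged it from the height. The hand also shifted 6 mm sideways on release.

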